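Set out the sliding neck rest of a luthier's repair cradle to its next stop

ROBOT

A 6-joint arm with a two-finger parallel gripper is mounted at the origin on the work surface. World frame = base frame: x ahead of the robot, y to its left, z up, the work surface at z = 0. Lengths are in m, angles in rad, forces in N, time in s.
With the tool pointing down it reaches from about 0.35 to 0.975 m from the base axis. Payload 17.4 kg.
Tool frame: the origin (TCP) lies between the finger pads; the fingertips stand 8 mm ahead of it and the grasp point (between the pads) lies 11 mm behind it; z points along the fingers, y is the line along which they close (so a half turn about z gives the same grasp; the last joint's range is limited). The gripper opens to 85 mm and grips with 20 to 120 N. Pads are 22 mm wide; open, the fingers measure 114 mm over their backs; the gripper's body (76 mm by 85 mm) begins 54 mm behind the grasp point. The pads swing forward as they close: fully open they stand 13 mm farther back than shut.
Start: joints at [1.123, 0.116, 1.442, -0, 1.584, -0.038], TCP at [0.269, 0.619, 0.2] pointing down, gripper open.
Joint ranges: [-2.83, 2.83], [-0.83, 2.19], [0.07, 2.5], [-1.14, 4.28], [0.01, 3], [-2.97, 2.97]. Speed limits (rad/s): [1.89, 1.89, 2.22, 3.14, 3.14, 3.14].

INTERFACE

Orientations are given as a 3x3 rotation matrix whose columns are the frame's x, y, z axes.
In Python, from station import manip gives the robot as it stands.
- The arm moves only by the tool play_rows, never from a script. Its argument "increments" is a list that holds one entry, the list of rows, each a list of 7 numbers: the shift along the tool's x, y, z in m, then the turn, a rotation vector about the tool's x, y, z in units of 6 degrees (1.0 is 6 degrees), then the opening, from 0 (shut) to 1 (fully open). A call has 1 to 5 rows; each row is the pose to reach, as a shift and turn from the pose commanded when the call began, along the tool's axes at that moment; what a row does not reach only later rows make up. A row lasts 1/8 s, in which the tool goes at most 62.5 mm and 10.7 degrees, less where a joint would pass 70% of its speed; a pose out of reach is approached as far as the arm can. A call with a gripper value outside its range is refused whole. The fingers move at their own pace and stop on an object; "force" is the grip in N (left out, the last holds). Time passes only in rows, so rows that repeat a pose let the fingers close. It gives the time, the measured TCP pose, the force, the opening and the grip force at its end, in the units of the state.
- manip.sense(): the state, without advancing time (a new reading comes with each control period).
- manip.grab_frame(name): name is "scene" or "top"; returns (picture, depth): 420x560x3 uint8, red, green, blue; 420x560 float32, m along the optical axis (not along the pixel's ray), 0 where there is no reading.
- manip.calibration(name): a dict with "fx", "fy", "cx", "cy" (pixels), "k1" (the pictures are not rectified: a ray, as slopes to the right and down, at radius r is drawn at 1 + k1 r^2 times it, then the intrinsics apply), "R" (3x3) and "t" (3): a world point X has camera coordinates R X + t. Camera axes: x right, y down, z forward; pixel columns grow to the right and rows downward; lengths in m; the calibration is good to about 2 mm. A picture is of the moment at which its call begins. calibration takes no time and is no camera call.
- manip.close_job(): hands the job in; it is judged then, once.
Trained networks look in the newest picture that a camera, given by its name, has taken for a name from the list of things; names that differ only in an ending like _2 or _b are one class to them, and where a whole thing is asked for, a point or a joint stands for the part that bears it (a point fixed in the world has none). Each returns a list of dicts, best first, with "conf" (0 to 1); they miss things now and then, are a little off and sometimes report something else, mostly with a low value. They report only what shows in the picture. A call takes as long as a camera call.
- manip.search_frame(camera, name): "at" ([x, y, z] in m, in the coordinates of the camera as it stood for that picture, good to about 4 mm: the middle of the surface that is visible of it).
- manip.pinpoint(camera, name): "at" ([x, y, z] in m, in the coordinates of the camera as it stood for that picture, good to about 4 mm: a listed point, or the origin of a listed thing).
The state is a dict: "time_s": time; "qpos": joint angles; "joint_velocities": joint speeds; "joint_torque": joint torques, N m; "position": TCP position; "orientation": TCP orientation; "ft_force": force on the tool from outside, world axes, zero at the start; "moment": the same for the moment, N m; "grip_width": opening from 0.0 (shut) to 1.0 (fully open); "finger_force": force on a finger pad.
Only numpy, scipy, OpenCV 4.12 (cv2) and the standard library are available. Lean on these libraries where they do the work, as an engineer would, in place of code of your own. Each camera call takes 0.05 s, during which the arm holds its last target. There are 200 camera calls.

TASK

Set the neck rest of the repair cradle out to its next stop: slowly press the red snap button down into the steel tube until it is free of its hole, then draw the wooden neck rest gently outwards until the button pops up through the hole in the brass collar and locks. Do not force the tube or the button, leave the things standing around the cradle where they are, and let go at the end.

Things in the scene. Friction and masses are not known exactly. Their poses are not given: they have to be found in the camera images.
- cradle: Repair cradle, fixed to the bench: pale base board 310x100x18 mm with a level square steel tube, and a block with a green pad (86 mm high) at its back end. Origin: on the bench, directly below the tube hole in which the button starts. x runs level along the tube; the neck rest slides out towards +x; z up. Board from x=-190 to +120 mm, pad block from -183 to -127 mm.
- sleeve: Fixed outer tube, same origin and axes as the cradle: dark steel, 30 mm square, wall 2 mm, top face 74 mm above the bench, x=-120 to +36 mm, 14 mm button hole in its top at x=0. A brass collar (34 mm square, 52 mm long, top at 75.5 mm) is clamped on its end, with a second such hole; it was set by hand: its hole's middle lies anywhere from x=47 to 65 mm. It does not shift.
- button_top (a point): Top of the red domed snap button, 12 mm in diameter, sprung upwards in the inner tube, with which it moves along. Popped up, its top is 80 mm above the bench (6 mm above the steel tube, 4.5 mm above the collar). About 4 to 6 N press it flush with the steel tube; a fingertip wider than the hole then stands on the tube, which is rigid: press slowly.
- rest_grip (a point): Middle of the neck rest at holding height, 98 mm above the bench, over the tube's centre line. The rest is a pale wooden block 20 mm thick along x of the cradle, 70 mm across, 112 mm high in the middle (a 40 mm wide notch), with horns to 130 mm at both sides. It sits on the end of the aluminium inner tube (25 mm square, top 71.5 mm high), at x=122 mm of the cradle plus the slide.
- extension (a joint): How far inner tube and neck rest have slid out (m): 0.001 to 0.002 with the button in the first hole. Once the button is flush, a light spring inside (8 to 11 N) pushes them out to about 0.012, so the button stays caught under the wall when let go. Further out it slides with 2 to 4 N of friction and stays where left. Ends at 0.090.
- snap_button (a joint): How far the button is pressed in (m): 0 popped up, 0.006 flush with the steel tube, 0.008 riding under the wall, 0.010 fully in. It pops up by its own spring when within 1 mm of the middle of a hole, and then blocks the slide.
- varnish_jar: Loose amber glass jar, 56 mm in diameter, 75 mm tall, origin under its middle. A bystander.
- string_box: Loose lilac cardboard box, 95 x 55 x 24 mm, origin under its middle. A bystander.
- spool_clamp: Loose pale wooden spool clamp standing on end, 38 mm in diameter, 64 mm tall, origin under its middle. A bystander.

How it is judged:
On the way:
1. the button has been pressed in and the inner tube has slipped out, with the button caught under the wall (value of joint snap_button above 0.0065 m and value of joint extension above 0.006 m), for 0.2 s.
At the end, for the whole second after the job is handed in: The button has popped up (within 2 mm of its full height) through the hole in the brass collar: the neck rest stands 40 to 72 mm out, which only the collar's hole allows (value of joint snap_button below 0.002 m and value of joint extension between 0.04 and 0.072 m); the robot touches nothing.
It fails at once if the fingers press on the steel tube or its collar with more than 45 N (contact force between the fingers and sleeve above 45 N).
It fails at once if the button is wrenched against its hole with more than 18 N while the rest is drawn out (counted once the rest is over 30 mm out) (value of joint extension above 0.03 m and contact force between sleeve and anything else above 18 N).
It fails at once if the varnish jar is moved more than 25 mm (distance of varnish_jar from where it was at the start of the episode above 0.025 m).
It fails at once if the string box is moved more than 25 mm (distance of string_box from where it was at the start of the episode above 0.025 m).
It fails at once if the spool clamp is moved more than 25 mm (distance of spool_clamp from where it was at the start of the episode above 0.025 m).
It also fails if it takes over 54 s, if anything falls off the work surface, if the arm or the gripper's body presses on something with over 40 N, if the wrist force passes 120 N, or if a joint passes its speed limit or range.

## Working session

There is one attempt and no reset: what is moved stays moved. The work goes in short steps, Python scripts to look and compute and a tool call to move; the robot and the scene stay as the last step left them, time stands still between calls to the robot, and variables do not carry over. Pictures are saved under pics/ and viewed, at most 10 in all, crops included, and the job is handed in when it is done.

Besides the shell and the picture viewer there is one more tool, called after "Request:" as a command line: name --argument value ..., lists and objects as JSON in quotes. play_rows: Moves the arm, as the interface text tells. Its arguments: {"type":"object","properties":{"increments":{"type":"array","items":{"type":"array","items":{"type":"array","items":{"type":"number"}}}},"force":{"type":"number"}},"required":["increments"]}

```bash
mkdir -p pics
cat > h.py <<'E'
import numpy as np, cv2
from station import manip
def cam(n):
    c=manip.calibration(n); return c,np.array(c["R"]),np.array(c["t"])
def toworld(n,p):
    c,R,t=cam(n); return R.T@(np.array(p)-t)
def pix(n,X):
    c,R,t=cam(n); p=R@np.array(X)+t; s=p[:2]/p[2]; s=s*(1+c["k1"]*(s@s)); return np.array([c["fx"]*s[0]+c["cx"],c["fy"]*s[1]+c["cy"]])
def ray(n,u,v):
    c,R,t=cam(n); d=np.array([(u-c["cx"])/c["fx"],(v-c["cy"])/c["fy"]]); s=d.copy()
    for _ in range(20): s=d/(1+c["k1"]*(s@s))
    return -R.T@t, R.T@np.array([s[0],s[1],1])
def atz(n,u,v,z):
    o,d=ray(n,u,v); return o+d*(z-o[2])/d[2]
E
python3 - <<'E'
from h import *
np.set_printoptions(precision=4,suppress=True)
for n in ["top","scene"]:
    im,d=manip.grab_frame(n); cv2.imwrite(f"pics/{n}0.png",im[:,:,::-1]); np.save(f"pics/{n}0d.npy",d)
    for k in ["cradle","button_top","rest_grip","varnish_jar","string_box","spool_clamp"]:
        for r in manip.pinpoint(n,k)[:2]:
            X=toworld(n,r["at"]); print(n,k,round(r["conf"],2),X,pix(n,X))
print(manip.sense())
E
```

```text
top cradle 0.82 [ 0.4987 -0.056  -0.0004] [289.9537 252.2491]
top button_top 0.6 [ 0.4993 -0.0535  0.0761] [289.1025 250.2016]
top rest_grip 0.64 [ 0.3781 -0.0183  0.0954] [266.3136 323.3526]
top varnish_jar 0.58 [ 0.4894  0.0917 -0.0044] [209.4029 255.6156]
top string_box 0.91 [ 0.6288  0.0498 -0.0029] [234.2846 180.9842]
top spool_clamp 0.88 [ 0.5509 -0.1774  0.001 ] [356.6107 224.9486]
scene cradle 0.87 [ 0.501  -0.0521  0.0027] [314.4885 230.8844]
scene cradle 0.39 [ 0.5436 -0.1744  0.0014] [265.4239 216.4149]
scene button_top 0.4 [ 0.4931 -0.0512  0.0773] [318.165  201.2804]
scene rest_grip 0.91 [ 0.3802 -0.0202  0.0994] [363.9303 180.7278]
scene varnish_jar 0.91 [ 0.4951  0.0956 -0.0002] [366.5231 261.0721]
scene string_box 0.64 [ 0.496  -0.0506  0.0785] [317.4234 201.3622]
scene string_box 0.63 [0.63   0.0496 0.0013] [303.341  278.5683]
scene spool_clamp 0.66 [ 0.5464 -0.1787  0.0005] [263.3858 216.4812]
{'time_s': 0.7, 'qpos': array([ 1.1232,  0.116 ,  1.4416, -0.    ,  1.584 , -0.0378]), 'joint_velocities': array([ 0.0004, -0.0004, -0.0014,  0.0021, -0.0007,  0.0006]), 'joint_torque': array([  0.0028, -73.1561, -63.2555,  -0.0002,   0.0012,   0.    ]), 'position': array([0.269 , 0.6191, 0.2004]), 'orientation': array([[-0.9172,  0.3984,  0.    ],
       [ 0.3984,  0.9172,  0.    ],
       [-0.    ,  0.    , -1.    ]]), 'ft_force': array([ 0.0762, -0.2603,  1.0369]), 'moment': array([-0.0209,  0.0387, -0.0278]), 'finger_force': 0.0, 'grip_width': 0.9989805395870702}
```

View pics/top0.png

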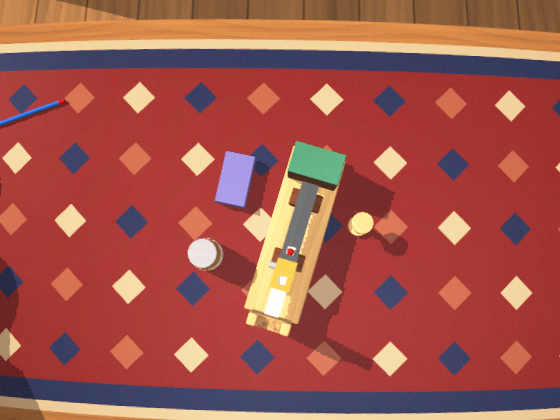

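View pics/scene0.png

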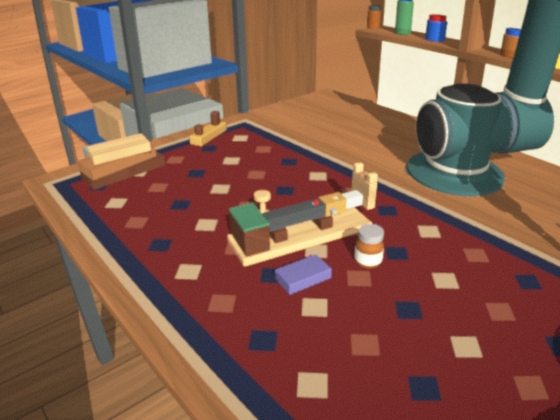

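The top view shows the cradle with the button near (290,252), the brass collar near (285,275) and the rest near (270,325), with +x pointing towards the robot. The jar is at (205,254), the box at (235,180) and the spool at (361,224), all clear of the tube. Next I measure the axis and button precisely.

Run:
```python
from h import *
np.set_printoptions(precision=4,suppress=True)
im=cv2.imread("pics/top0.png"); d=np.load("pics/top0d.npy")
cv2.imwrite("pics/crop.png",cv2.resize(im[130:345,220:360],None,fx=2.75,fy=2.75,interpolation=cv2.INTER_CUBIC))
hsv=cv2.cvtColor(im,cv2.COLOR_BGR2HSV)
m=((hsv[...,0]<6)|(hsv[...,0]>174))&(hsv[...,1]>180)&(hsv[...,2]>150)
sub=np.zeros_like(m); sub[240:262,280:300]=m[240:262,280:300]
v,u=np.nonzero(sub); print(len(u),u.mean(),v.mean(),atz("top",u.mean(),v.mean(),.078))
# depth cloud
P=[];
c,R,t=cam("top")
for vv in range(130,345):
    for uu in range(220,360):
        if d[vv,uu]>0:
            o,r=ray("top",uu,vv); P.append(np.r_[o+r*d[vv,uu],uu,vv])
P=np.array(P); np.save("pics/P.npy",P)
def st(lo,hi,nm):
    q=P[(P[:,2]>lo)&(P[:,2]<hi)]; print(nm,len(q),q[:,:3].min(0),q[:,:3].max(0),q[:,:3].mean(0))
for a,b,n in [(.07,.0775,"tube"),(.083,.09,"pad"),(.105,.14,"rest")]: st(a,b,n)
q=P[(P[:,2]>.068)&(P[:,2]<.0785)]
rect=cv2.minAreaRect(q[:,:2].astype(np.float32)); print(rect)
for lo,hi in [(.083,.09),(.105,.14),(.012,.024)]:
    q=P[(P[:,2]>lo)&(P[:,2]<hi)]; print(lo,cv2.minAreaRect(q[:,:2].astype(np.float32)))
```

```text
26 290.0 251.5 [ 0.4971 -0.055   0.078 ]Traceback (most recent call last):
  File "<stdin>", line 15, in <module>
  File "h.py", line 10, in ray
    c,R,t=cam(n); d=np.array([(u-c["cx"])/c["fx"],(v-c["cy"])/c["fy"]]); s=d.copy()
          ~~~^^^
  File "h.py", line 4, in cam
    c=manip.calibration(n); return c,np.array(c["R"]),np.array(c["t"])
ValueError: time passes only in moves, steps and waits
```

View pics/crop.png

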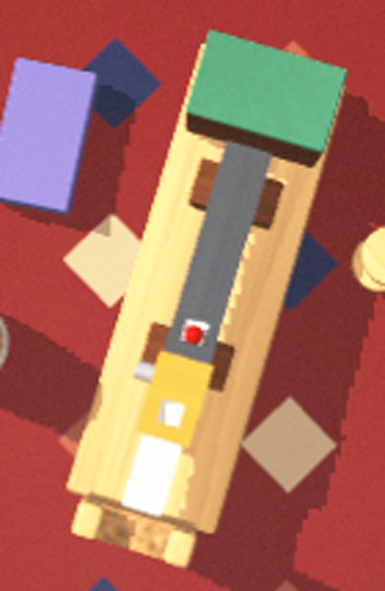

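The crop shows the button at full-frame (290,251.5), the collar hole at about (282.5,280), and the rest along the bottom. I'll cache the calibration and fit the geometry from depth.

```bash
sed -i 's/^def cam(n):/import functools\n@functools.lru_cache(None)\ndef cam(n):/' h.py
python3 - <<'E'
from h import *
np.set_printoptions(precision=4,suppress=True)
d=np.load("pics/top0d.npy")
P=np.array([np.r_[(lambda o,r:o+r*d[v,u])(*ray("top",u,v)),u,v] for v in range(130,345) for u in range(220,360) if d[v,u]>0])
for lo,hi in [(.068,.0785),(.083,.09),(.105,.14),(.012,.024)]:
    q=P[(P[:,2]>lo)&(P[:,2]<hi)]; print(lo,len(q),q[:,:3].mean(0),cv2.minAreaRect(q[:,:2].astype(np.float32)))
print("btn",atz("top",290,251.5,.079),"hole",atz("top",282.5,280.2,.0755))
# tube centreline: per row midpoint of points with z in tube range
q=P[(P[:,2]>.068)&(P[:,2]<.0785)]
vx,vy,x0,y0=cv2.fitLine(q[:,:2].astype(np.float32),cv2.DIST_HUBER,0,.01,.01).ravel(); print("yaw",np.degrees(np.arctan2(-vy*np.sign(vx),-abs(vx))),x0,y0)
q=P[(P[:,2]>.105)&(P[:,2]<.14)]; vx,vy,x0,y0=cv2.fitLine(q[:,:2].astype(np.float32),cv2.DIST_HUBER,0,.01,.01).ravel();print("rest",vx,vy,x0,y0)
E
```

```text
0.068 2468 [ 0.506  -0.0569  0.0741] ((0.49937713146209717, -0.08933638036251068), (0.14267240464687347, 0.24493756890296936), 76.98103332519531)
0.083 1655 [ 0.6454 -0.0959  0.0862] ((0.5322480201721191, -0.06453360617160797), (0.09011569619178772, 0.2967241406440735), 74.57071685791016)
0.105 588 [ 0.3806 -0.0228  0.1202] ((0.38010498881340027, -0.02224992960691452), (0.06872036308050156, 0.021112898364663124), 73.94876861572266)
0.012 5492 [ 0.5185 -0.0429  0.0187] ((0.5322660207748413, -0.05444507300853729), (0.32046860456466675, 0.25149086117744446), 1.4084364175796509)
btn [ 0.4971 -0.055   0.079 ] hole [ 0.4488 -0.0434  0.0755]
yaw 164.31883 0.5060231 -0.05693259
rest 0.28269547 0.95920974 0.38058248 -0.022805663
```

Request:
play_rows --increments '[[[-0.478,-0.527,0,0,0,0,0],[-0.478,-0.527,0,0,0,0,0],[-0.478,-0.527,0,0,0,0,0],[-0.478,-0.527,0,0,0,0,0],[-0.478,-0.527,0,0,0,0,0]]]' --force 40

```text
time_s: 1.32
position: [0.3695, 0.3213, 0.2006]
orientation: [[-0.917, 0.398, 0.001], [0.398, 0.917, 0.0], [-0.0, 0.001, -1.0]]
ft_force: [0.4, -0.4, 0.3]
grip_width: -0.0
finger_force: 0.0
```

Request:
play_rows --increments '[[[-0.265,-0.292,0,0,0,0,0],[-0.265,-0.292,0,0,0,0,0],[-0.265,-0.292,0,0,0,0,0],[-0.265,-0.292,0,0,0,0,0],[-0.265,-0.292,0,0,0,0,0]]]'

```text
time_s: 1.95
position: [0.47, 0.0252, 0.2008]
orientation: [[-0.917, 0.398, 0.001], [0.398, 0.917, 0.0], [-0.001, 0.001, -1.0]]
ft_force: [1.2, 1.7, 0.2]
grip_width: -0.0
finger_force: 0.0
```

Request:
play_rows --increments '[[[0,0,0,0,0,-1.28,0],[0,0,0,0,0,-1.28,0],[0,0,0,0,0,-1.28,0]]]'

```text
time_s: 2.33
position: [0.4696, 0.0278, 0.2005]
orientation: [[-0.962, 0.274, 0.0], [0.274, 0.962, 0.0], [-0.0, 0.0, -1.0]]
ft_force: [0.3, 0.3, 0.1]
grip_width: -0.002
finger_force: 0.0
```

Request:
play_rows --increments '[[[-0.0496,-0.0722,0,0,0,0,0],[-0.0496,-0.0722,0,0,0,0,0],[-0.0496,-0.0722,0.05,0,0,0,0],[-0.0496,-0.0722,0.09,0,0,0,0],[-0.0496,-0.0722,0.09,0,0,0,0]]]'

```text
time_s: 2.95
position: [0.4964, -0.0547, 0.1081]
orientation: [[-0.962, 0.273, -0.004], [0.273, 0.962, 0.001], [0.004, -0.0, -1.0]]
ft_force: [0.3, -0.1, 1.1]
grip_width: 0.005
finger_force: 0.0
```

Run:
```python
from h import *
for n in ["top","scene"]:
    im,d=manip.grab_frame(n); cv2.imwrite(f"pics/{n}1.png",im[:,:,::-1])
    a=im[:,:,::-1]; 
    if n=="scene": cv2.imwrite("pics/s1.png",cv2.resize(a[120:270,240:420],None,fx=3.5,fy=3.5,interpolation=cv2.INTER_CUBIC))
s=manip.sense(); print(s["position"],s["ft_force"],s["time_s"])
```

```text
[ 0.4982735  -0.05520073  0.11197163] [-0.70269364  0.68863444  0.35725126] 3.05
```

View pics/s1.png

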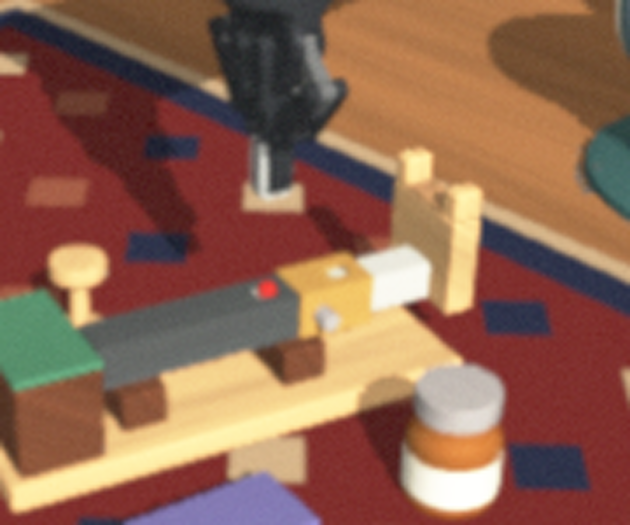

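The scene crop shows the closed fingertips at crop (272,195), i.e. full frame (318,176), apparently above the button at (316,203). I'll check that against the projection before descending.

Run:
```python
from h import *
s=manip.sense(); T=np.array(s["position"])
for n in ["top","scene"]:
    print(n,"tip",pix(n,T+[0,0,-.008]),"tcp",pix(n,T),"btn",pix(n,[.4975,-.0552,.08]))
im,d=manip.grab_frame("scene")
for v in range(150,205,4): print(v,[ (lambda o,r:np.round(o+r*d[v,u],3).tolist())(*ray("scene",u,v)) for u in (314,319)])
cv2.imwrite("pics/s2.png",cv2.resize(im[120:270,240:420,::-1],None,fx=3.5,fy=3.5,interpolation=cv2.INTER_CUBIC))
```

```text
top tip [290.379588   250.19337719] tcp [290.45570054 249.99493192] btn [290.15040187 251.2286881 ]
scene tip [315.43076442 190.6786051 ] tcp [315.51201095 187.40437286] btn [315.44515514 200.20652563]
150 [[0.518, -0.042, 0.209], [0.504, -0.042, 0.205]]
154 [[0.512, -0.048, 0.197], [0.517, -0.03, 0.205]]
158 [[0.513, -0.046, 0.189], [0.517, -0.029, 0.196]]
162 [[0.509, -0.05, 0.177], [0.504, -0.042, 0.179]]
166 [[0.509, -0.05, 0.168], [0.504, -0.041, 0.17]]
170 [[0.508, -0.051, 0.158], [0.498, -0.046, 0.157]]
174 [[0.51, -0.049, 0.151], [0.497, -0.047, 0.147]]
178 [[0.328, -0.232, 0.004], [0.312, -0.229, 0.0]]
182 [[0.338, -0.222, -0.0], [0.328, -0.213, 0.0]]
186 [[0.355, -0.204, 0.001], [0.343, -0.198, -0.001]]
190 [[0.369, -0.19, 0.0], [0.361, -0.179, 0.002]]
194 [[0.384, -0.174, 0.001], [0.378, -0.162, 0.004]]
198 [[0.397, -0.161, -0.0], [0.48, -0.062, 0.076]]
202 [[0.503, -0.054, 0.078], [0.49, -0.051, 0.074]]
```

View pics/s2.png

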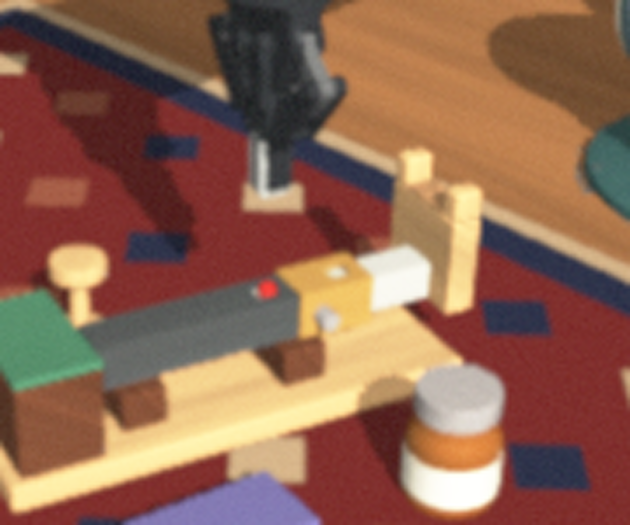

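The image puts the fingertip near z≈0.145, while the stated TCP implies 0.104. Sideways it is consistent with being over the button. I'll descend with force checks and measure again.

Request:
play_rows --increments '[[[0.0005,0,0.005,0,0,0,0],[0.0005,0,0.01,0,0,0,0],[0.0005,0,0.015,0,0,0,0],[0.0005,0,0.015,0,0,0,0]]]'

```text
time_s: 3.6
position: [0.4971, -0.0556, 0.0949]
orientation: [[-0.962, 0.272, -0.001], [0.272, 0.962, 0.0], [0.001, -0.0, -1.0]]
ft_force: [0.5, -0.9, 0.1]
grip_width: 0.003
finger_force: 0.0
```

Run:
```python
from h import *
s=manip.sense(); T=np.array(s["position"]);print(T,s["ft_force"],s["grip_width"])
im,d=manip.grab_frame("scene")
print("tip",pix("scene",T+[0,0,-.008]))
for v in range(160,205,3): print(v,[ (lambda o,r:np.round(o+r*d[v,u],3).tolist())(*ray("scene",u,v)) for u in (310,314,318,321)])
im,d=manip.grab_frame("top"); b=d[225:270,270:315]; v,u=np.unravel_index(b.argmin(),b.shape); o,r=ray("top",u+270,v+225); print("top nearest",o+r*b.min())
```

```text
[ 0.49708949 -0.05558865  0.09492932] [ 0.48866904 -0.93171434  0.1414679 ] 0.00273561140171241
tip [315.52605947 197.31020554]
160 [[0.505, -0.067, 0.174], [0.51, -0.049, 0.182], [0.492, -0.056, 0.174], [0.517, -0.023, 0.194]]
163 [[0.509, -0.062, 0.17], [0.51, -0.049, 0.176], [0.514, -0.034, 0.182], [0.517, -0.023, 0.188]]
166 [[0.282, -0.296, 0.002], [0.51, -0.049, 0.169], [0.516, -0.031, 0.178], [0.518, -0.022, 0.182]]
169 [[0.294, -0.283, 0.001], [0.507, -0.052, 0.16], [0.505, -0.042, 0.163], [0.497, -0.042, 0.16]]
172 [[0.306, -0.27, 0.001], [0.508, -0.051, 0.154], [0.503, -0.044, 0.155], [0.498, -0.041, 0.154]]
175 [[0.319, -0.257, 0.001], [0.507, -0.051, 0.146], [0.505, -0.042, 0.149], [0.499, -0.04, 0.148]]
178 [[0.331, -0.245, 0.001], [0.507, -0.052, 0.139], [0.504, -0.043, 0.142], [0.497, -0.041, 0.14]]
181 [[0.343, -0.232, 0.001], [0.507, -0.052, 0.132], [0.502, -0.044, 0.133], [0.49, -0.047, 0.128]]
184 [[0.357, -0.217, 0.003], [0.348, -0.211, 0.002], [0.34, -0.205, 0.001], [0.332, -0.201, 0.0]]
187 [[0.366, -0.208, 0.0], [0.359, -0.2, 0.001], [0.352, -0.192, 0.002], [1.105, 0.551, 0.589]]
190 [[0.377, -0.197, 0.0], [0.37, -0.189, 0.001], [0.361, -0.183, 0.0], [0.358, -0.175, 0.003]]
193 [[0.391, -0.182, 0.003], [0.38, -0.178, 0.0], [0.373, -0.171, 0.001], [0.368, -0.165, 0.002]]
196 [[0.399, -0.174, 0.001], [0.392, -0.166, 0.001], [0.383, -0.161, 0.0], [0.378, -0.155, 0.001]]
199 [[0.41, -0.162, 0.002], [0.401, -0.156, 0.001], [0.483, -0.062, 0.075], [0.481, -0.055, 0.077]]
202 [[0.503, -0.067, 0.072], [0.502, -0.055, 0.077], [0.495, -0.05, 0.077], [0.488, -0.048, 0.075]]
top nearest [ 0.4622701  -0.04216013  0.99444147]
```

Request:
play_rows --increments '[[[0,0,0.002,0,0,0,0],[0,0,0.004,0,0,0,0],[0,0,0.006,0,0,0,0],[0,0,0.008,0,0,0,0],[0,0,0.008,0,0,0,0]]]'

```text
time_s: 4.32
position: [0.4972, -0.0556, 0.0872]
orientation: [[-0.962, 0.272, -0.0], [0.272, 0.962, 0.0], [0.0, -0.0, -1.0]]
ft_force: [-0.8, 0.1, -0.2]
grip_width: 0.002
finger_force: 0.0
```

Request:
play_rows --increments '[[[0,0,0.001,0,0,0,0],[0,0,0.002,0,0,0,0],[0,0,0.003,0,0,0,0],[0,0,0.003,0,0,0,0]]]'

```text
time_s: 4.82
position: [0.4972, -0.0556, 0.0843]
orientation: [[-0.962, 0.272, -0.0], [0.272, 0.962, 0.0], [0.0, -0.0, -1.0]]
ft_force: [0.2, 0.4, 0.0]
grip_width: -0.0
finger_force: 0.0
```

Request:
play_rows --increments '[[[0,0,0.001,0,0,0,0],[0,0,0.002,0,0,0,0],[0,0,0.003,0,0,0,0],[0,0,0.004,0,0,0,0]]]'

```text
time_s: 5.32
position: [0.4973, -0.0556, 0.0804]
orientation: [[-0.962, 0.272, 0.0], [0.272, 0.962, -0.0], [-0.0, -0.0, -1.0]]
ft_force: [-0.4, -1.4, -0.1]
grip_width: -0.004
finger_force: 0.0
```

Run:
```python
from h import *
s=manip.sense(); T=np.array(s["position"]);print(T,s["ft_force"],s["grip_width"])
im,d=manip.grab_frame("scene")
cv2.imwrite("pics/s3.png",cv2.resize(im[120:270,240:420,::-1],None,fx=3.5,fy=3.5,interpolation=cv2.INTER_CUBIC))
for v in range(178,205,2): print(v,[ (lambda o,r:np.round(o+r*d[v,u],3).tolist())(*ray("scene",u,v)) for u in (314,318)])
```

```text
[ 0.49731334 -0.05559143  0.08035753] [-0.36615187 -1.37151717 -0.12521786] -0.004145443832527317
178 [[0.508, -0.05, 0.14], [0.504, -0.043, 0.141]]
180 [[0.509, -0.05, 0.136], [0.504, -0.043, 0.137]]
182 [[0.508, -0.05, 0.13], [0.504, -0.042, 0.133]]
184 [[0.508, -0.05, 0.126], [0.505, -0.041, 0.129]]
186 [[0.509, -0.05, 0.122], [0.504, -0.042, 0.123]]
188 [[0.506, -0.052, 0.115], [0.497, -0.049, 0.113]]
190 [[0.369, -0.19, 0.0], [0.362, -0.182, 0.001]]
192 [[0.377, -0.181, 0.001], [0.371, -0.173, 0.002]]
194 [[0.384, -0.174, 0.001], [0.377, -0.167, 0.001]]
196 [[0.392, -0.166, 0.001], [0.381, -0.162, -0.001]]
198 [[0.4, -0.158, 0.002], [0.478, -0.066, 0.073]]
200 [[0.493, -0.064, 0.075], [0.484, -0.061, 0.073]]
202 [[0.503, -0.054, 0.078], [0.496, -0.049, 0.077]]
204 [[0.505, -0.052, 0.075], [0.498, -0.047, 0.074]]
```

View pics/s3.png

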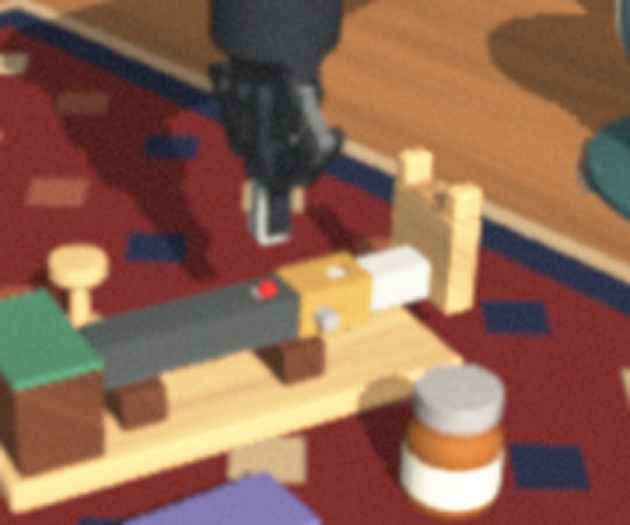

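The crop shows the fingertips at (270,240), still well above the button at (267,290). So the real tips sit about 33 mm behind the reported TCP (tip z≈0.113 at TCP z 0.080). I'll go by the image and by force: contact should come at TCP z≈0.047.

Request:
play_rows --increments '[[[0,0,0.006,0,0,0,0],[0,0,0.012,0,0,0,0],[0,0,0.017,0,0,0,0],[0,0,0.022,0,0,0,0],[0,0,0.022,0,0,0,0]]]'

```text
time_s: 6.0
position: [0.4971, -0.0556, 0.0579]
orientation: [[-0.962, 0.272, -0.001], [0.272, 0.962, 0.0], [0.001, -0.0, -1.0]]
ft_force: [-0.4, 0.6, 0.8]
grip_width: 0.002
finger_force: 0.0
```

Request:
play_rows --increments '[[[0,0,0.001,0,0,0,0],[0,0,0.002,0,0,0,0],[0,0,0.003,0,0,0,0],[0,0,0.004,0,0,0,0],[0,0,0.004,0,0,0,0]]]'

```text
time_s: 6.62
position: [0.4973, -0.0556, 0.0543]
orientation: [[-0.962, 0.272, -0.0], [0.272, 0.962, 0.0], [0.0, -0.0, -1.0]]
ft_force: [0.5, -0.2, -0.6]
grip_width: -0.004
finger_force: 0.0
```

```bash
cat > tip.py <<'E'
from h import *
np.set_printoptions(precision=4,suppress=True)
s=manip.sense(); T=np.array(s["position"]);print(s["time_s"],T,s["ft_force"],s["grip_width"])
im,d=manip.grab_frame("scene")
for u in (314,317):
  z=[(v,(lambda o,r:o+r*d[v,u])(*ray("scene",u,v))) for v in range(176,206)]
  print(u,[(v,np.round(p,3).tolist()) for v,p in z if p[2]>.07][-9:])
E
python3 tip.py
```

```text
6.625 [ 0.4973 -0.0556  0.0543] [ 0.461  -0.172  -0.5757] -0.0042328042995007364
314 [(197, [0.508, -0.049, 0.095]), (198, [0.508, -0.05, 0.092]), (199, [0.506, -0.051, 0.088]), (200, [0.506, -0.051, 0.086]), (201, [0.503, -0.054, 0.081]), (202, [0.502, -0.055, 0.077]), (203, [0.504, -0.053, 0.076]), (204, [0.503, -0.054, 0.073]), (205, [0.506, -0.05, 0.074])]
317 [(197, [0.505, -0.044, 0.096]), (198, [0.504, -0.044, 0.093]), (199, [0.5, -0.048, 0.087]), (200, [0.489, -0.059, 0.076]), (201, [0.497, -0.051, 0.08]), (202, [0.498, -0.05, 0.078]), (203, [0.498, -0.05, 0.075]), (204, [0.501, -0.047, 0.075]), (205, [0.503, -0.044, 0.075])]
```

Request:
play_rows --increments '[[[0,0,0.001,0,0,0,0],[0,0,0.002,0,0,0,0],[0,0,0.003,0,0,0,0],[0,0,0.004,0,0,0,0],[0,0,0.004,0,0,0,0]]]'

```text
time_s: 7.3
position: [0.4973, -0.0556, 0.0503]
orientation: [[-0.962, 0.272, -0.0], [0.272, 0.962, 0.0], [0.0, 0.0, -1.0]]
ft_force: [-1.2, -0.2, 0.3]
grip_width: 0.001
finger_force: 0.0
```

Request:
play_rows --increments '[[[0,0,0.001,0,0,0,0],[0,0,0.002,0,0,0,0],[0,0,0.003,0,0,0,0],[0,0,0.003,0,0,0,0]]]'

```text
time_s: 7.8
position: [0.4974, -0.0556, 0.0477]
orientation: [[-0.962, 0.272, 0.0], [0.272, 0.962, -0.0], [-0.0, 0.0, -1.0]]
ft_force: [-1.3, 0.4, 3.9]
grip_width: -0.002
finger_force: 1.9
```

Request:
play_rows --increments '[[[0,0,0.0005,0,0,0,0],[0,0,0.001,0,0,0,0],[0,0,0.0015,0,0,0,0],[0,0,0.0015,0,0,0,0]]]'

```text
time_s: 8.3
position: [0.4973, -0.0556, 0.046]
orientation: [[-0.962, 0.272, 0.0], [0.272, 0.962, 0.0], [-0.0, 0.0, -1.0]]
ft_force: [-2.2, 1.4, 3.3]
grip_width: -0.0
finger_force: 1.9
```

Request:
play_rows --increments '[[[0,0,0.0005,0,0,0,0],[0,0,0.001,0,0,0,0],[0,0,0.001,0,0,0,0]]]'

```text
time_s: 8.68
position: [0.4972, -0.0556, 0.0447]
orientation: [[-0.962, 0.272, -0.0], [0.272, 0.962, -0.0], [0.0, -0.0, -1.0]]
ft_force: [-0.7, 0.3, 1.0]
grip_width: 0.005
finger_force: 0.4
```

Request:
play_rows --increments '[[[0,0,0.0005,0,0,0,0],[0,0,0.0005,0,0,0,0]]]'

```text
time_s: 8.93
position: [0.4973, -0.0556, 0.0443]
orientation: [[-0.962, 0.272, -0.0], [0.272, 0.962, -0.0], [0.0, -0.0, -1.0]]
ft_force: [-0.2, -0.2, 0.5]
grip_width: 0.004
finger_force: 0.1
```

Request:
play_rows --increments '[[[0,0,0.0005,0,0,0,0],[0,0,0.0005,0,0,0,0]]]'

```text
time_s: 9.18
position: [0.4973, -0.0556, 0.0438]
orientation: [[-0.962, 0.272, -0.0], [0.272, 0.962, 0.0], [0.0, -0.0, -1.0]]
ft_force: [0.1, 0.9, 0.8]
grip_width: -0.002
finger_force: 0.1
```

Force rose to 4 N and then vanished, which suggests the tube has slipped out. I'll check the rest position.

```bash
cat > rest.py <<'E'
from h import *
np.set_printoptions(precision=4,suppress=True)
u=np.array([-.9622,.2723]); O=np.array([.4989,-.0556])
def rest():
    im,d=manip.grab_frame("top")
    P=np.array([(lambda o,r:o+r*d[v,w])(*ray("top",w,v)) for v in range(300,375) for w in range(235,310) if d[v,w]>0])
    q=P[(P[:,2]>.105)&(P[:,2]<.14)]
    m=(q[:,:2]-O)@u; m=m[(m>.1)&(m<.24)]
    print("rest",len(m),np.percentile(m,[3,50,97]),"ext~",np.percentile(m,[3,97]).mean()-.122)
rest(); s=manip.sense(); print(s["time_s"],s["position"],s["ft_force"])
E
python3 rest.py
```

```text
rest 594 [0.1154 0.1248 0.135 ] ext~ 0.00318751313925833
9.225 [ 0.4973 -0.0556  0.0438] [ 0.3555 -0.4265  0.0075]
```

Run:
```python
from h import *
import cv2
u=np.array([-.9622,.2723]); O=np.array([.4989,-.0556])
d=np.load("pics/top0d.npy")
P=np.array([(lambda o,r:o+r*d[v,w])(*ray("top",w,v)) for v in range(300,375) for w in range(235,310) if d[v,w]>0])
q=P[(P[:,2]>.105)&(P[:,2]<.14)]
m=(q[:,:2]-O)@u; print(np.percentile(m,[3,50,97]))
im,_=manip.grab_frame("scene")
cv2.imwrite("pics/s4.png",cv2.resize(im[150:240,270:390,::-1],None,fx=5,fy=5,interpolation=cv2.INTER_CUBIC))
```

```text
[0.11318929 0.12269141 0.13285117]
```

View pics/s4.png

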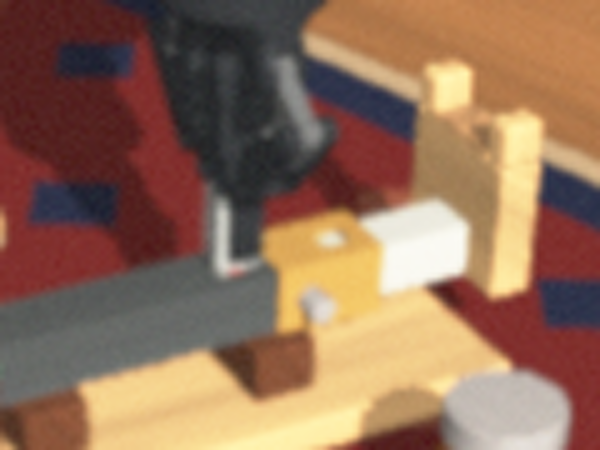

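The crop shows the fingertip nearly flush over the button, with a little red at (235,268). The rest has moved only about 2 mm, so the dome is still on the hole edge. I'll press a little further.

Request:
play_rows --increments '[[[0,0,0.0003,0,0,0,0],[0,0,0.0005,0,0,0,0],[0,0,0.0005,0,0,0,0]]]'

```text
time_s: 9.65
position: [0.4973, -0.0556, 0.0434]
orientation: [[-0.962, 0.272, 0.0], [0.272, 0.962, 0.0], [-0.0, 0.0, -1.0]]
ft_force: [0.6, 0.0, -0.0]
grip_width: -0.0
finger_force: 0.0
```

Request:
play_rows --increments '[[[0,0,0.0003,0,0,0,0],[0,0,0.0005,0,0,0,0],[0,0,0.0005,0,0,0,0]]]'

```text
time_s: 10.02
position: [0.4973, -0.0556, 0.0431]
orientation: [[-0.962, 0.272, 0.0], [0.272, 0.962, -0.0], [-0.0, 0.0, -1.0]]
ft_force: [-1.3, -0.1, 3.3]
grip_width: 0.0
finger_force: 1.8
```

```bash
python3 rest.py
```

```text
rest 600 [0.125  0.1344 0.1449] ext~ 0.012922202198475147
10.075 [ 0.4973 -0.0556  0.0431] [-1.7974  0.0504  3.4371]
```

The rest is now about 12 mm out and the button is caught. Next I lift, move forward behind the rest and tilt the tool slightly, so the base reach limit is no problem.

Request:
play_rows --increments '[[[0,0,-0.02,0,0,0,0],[0,0,-0.04,0,0,0,0],[0.03,0,-0.04,0,1.2,0,0],[0.07,0,-0.04,0,2.4,0,0],[0.1,0,-0.04,0,3.33,0,0]]]'

```text
time_s: 10.7
position: [0.4006, -0.0282, 0.0846]
orientation: [[-0.904, 0.272, -0.33], [0.256, 0.962, 0.094], [0.344, 0.0, -0.939]]
ft_force: [-0.0, -0.4, -0.8]
grip_width: -0.002
finger_force: 0.0
```

Request:
play_rows --increments '[[[0,0,0,0,0,0,0],[0,0,0,0,0,0,0]]]'

```text
time_s: 10.95
position: [0.4021, -0.0286, 0.0837]
orientation: [[-0.905, 0.272, -0.326], [0.256, 0.962, 0.092], [0.338, 0.0, -0.941]]
ft_force: [-0.6, 0.5, 0.5]
grip_width: -0.002
finger_force: 0.0
```

```bash
python3 - <<'E'
from h import *
im,_=manip.grab_frame("scene")
cv2.imwrite("pics/s5.png",cv2.resize(im[130:240,270:410,::-1],None,fx=5,fy=5,interpolation=cv2.INTER_CUBIC))
E
python3 rest.py
```

```text
rest 547 [0.1249 0.1334 0.1441] ext~ 0.012507835292118824
11.05 [ 0.4019 -0.0286  0.0835] [0.7088 0.9532 0.4201]
```

View pics/s5.png

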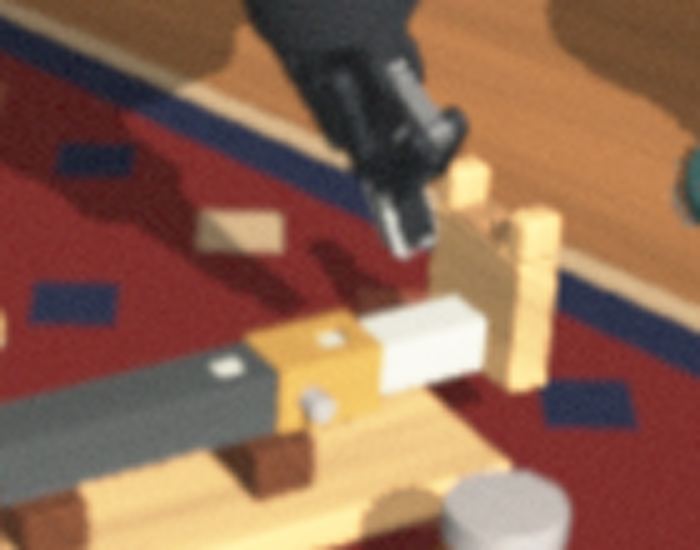

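The crop shows the tilted fingertips at (410,250), just inside the rest and clear of the collar. The button is now hidden: the steel hole at (227,367) is empty. I lower beside the rest's inner face and approach.

Request:
play_rows --increments '[[[-0.0037,0,0.0104,0,0,0,0],[-0.0074,0,0.0207,0,0,0,0],[-0.0036,0,0.022,0,0,0,0],[0.002,0,0.0241,0,0,0,0],[0.002,0,0.0241,0,0,0,0]]]'

```text
time_s: 11.68
position: [0.3911, -0.0255, 0.0612]
orientation: [[-0.905, 0.272, -0.328], [0.256, 0.962, 0.093], [0.341, 0.0, -0.94]]
ft_force: [0.3, 0.0, -0.5]
grip_width: 0.0
finger_force: 0.0
```

Request:
play_rows --increments '[[[0.0015,0,0.0005,0,0,0,0],[0.003,0,0.001,0,0,0,0],[0.0045,0,0.0016,0,0,0,0],[0.0056,0,0.002,0,0,0,0]]]'

```text
time_s: 12.18
position: [0.3855, -0.024, 0.061]
orientation: [[-0.904, 0.272, -0.329], [0.256, 0.962, 0.093], [0.342, -0.0, -0.94]]
ft_force: [0.2, -0.4, -0.4]
grip_width: -0.004
finger_force: 0.0
```

Request:
play_rows --increments '[[[0.0019,0,0.0007,0,0,0,0],[0.0038,0,0.0014,0,0,0,0],[0.0056,0,0.002,0,0,0,0],[0.0075,0,0.0027,0,0,0,0]]]'

```text
time_s: 12.68
position: [0.3778, -0.0218, 0.061]
orientation: [[-0.904, 0.272, -0.329], [0.256, 0.962, 0.093], [0.342, -0.0, -0.94]]
ft_force: [3.3, -0.7, 0.8]
grip_width: 0.001
finger_force: 1.6
```

Request:
play_rows --increments '[[[0.0009,0,0.0003,0,0,0,0],[0.0019,0,0.0007,0,0,0,0],[0.0028,0,0.001,0,0,0,0],[0.0038,0,0.0014,0,0,0,0]]]'

```text
time_s: 13.18
position: [0.3741, -0.0207, 0.061]
orientation: [[-0.904, 0.272, -0.329], [0.256, 0.962, 0.093], [0.341, 0.0, -0.94]]
ft_force: [4.4, -2.3, 0.3]
grip_width: 0.001
finger_force: 2.0
```

```bash
python3 rest.py
```

```text
rest 628 [0.1217 0.1376 0.1485] ext~ 0.013075518345920856
13.225 [ 0.374  -0.0207  0.061 ] [ 2.395 -1.278 -0.128]
```

Request:
play_rows --increments '[[[0.0015,0,0.0005,0,0,0,0],[0.003,0,0.0011,0,0,0,0],[0.0045,0,0.0016,0,0,0,0],[0.006,0,0.0022,0,0,0,0],[0.0075,0,0.0027,0,0,0,0]]]'

```text
time_s: 13.85
position: [0.3663, -0.0185, 0.061]
orientation: [[-0.904, 0.272, -0.329], [0.256, 0.962, 0.093], [0.342, -0.0, -0.94]]
ft_force: [2.6, -1.2, -0.1]
grip_width: -0.006
finger_force: 2.0
```

Request:
play_rows --increments '[[[0.0015,0,0.0005,0,0,0,0],[0.003,0,0.0011,0,0,0,0],[0.0045,0,0.0016,0,0,0,0],[0.006,0,0.0022,0,0,0,0],[0.0075,0,0.0027,0,0,0,0]]]'

```text
time_s: 14.48
position: [0.3586, -0.0164, 0.061]
orientation: [[-0.904, 0.272, -0.329], [0.256, 0.962, 0.093], [0.342, -0.0, -0.94]]
ft_force: [3.2, -1.4, -0.9]
grip_width: -0.001
finger_force: 2.0
```

Request:
play_rows --increments '[[[0.0015,0,0.0005,0,0,0,0],[0.003,0,0.0011,0,0,0,0],[0.0045,0,0.0016,0,0,0,0],[0.006,0,0.0022,0,0,0,0],[0.0075,0,0.0027,0,0,0,0]]]'

```text
time_s: 15.1
position: [0.3509, -0.0142, 0.061]
orientation: [[-0.904, 0.272, -0.329], [0.256, 0.962, 0.093], [0.342, -0.0, -0.94]]
ft_force: [3.4, -2.2, -1.2]
grip_width: 0.004
finger_force: 2.0
```

```bash
python3 rest.py
```

```text
rest 595 [0.1525 0.162  0.172 ] ext~ 0.04028495534756438
15.15 [ 0.3508 -0.0142  0.061 ] [ 1.9234 -0.8657 -0.5199]
```

Request:
play_rows --increments '[[[0.0007,0,0.0002,0,0,0,0],[0.0014,0,0.0005,0,0,0,0],[0.0021,0,0.0008,0,0,0,0],[0.0028,0,0.001,0,0,0,0],[0.0035,0,0.0013,0,0,0,0]]]'

```text
time_s: 15.78
position: [0.3474, -0.0132, 0.061]
orientation: [[-0.904, 0.272, -0.329], [0.256, 0.962, 0.093], [0.342, -0.0, -0.94]]
ft_force: [3.7, -2.5, -0.9]
grip_width: -0.0
finger_force: 1.7
```

Request:
play_rows --increments '[[[0.0005,0,0.0002,0,0,0,0],[0.0009,0,0.0003,0,0,0,0],[0.0014,0,0.0005,0,0,0,0],[0.0019,0,0.0007,0,0,0,0]]]'

```text
time_s: 16.27
position: [0.3454, -0.0126, 0.061]
orientation: [[-0.904, 0.272, -0.329], [0.256, 0.962, 0.093], [0.342, -0.0, -0.94]]
ft_force: [1.6, -1.7, -0.0]
grip_width: 0.002
finger_force: 1.1
```

Request:
play_rows --increments '[[[0.0005,0,0.0002,0,0,0,0],[0.0009,0,0.0003,0,0,0,0],[0.0014,0,0.0005,0,0,0,0]]]'

```text
time_s: 16.65
position: [0.344, -0.0122, 0.061]
orientation: [[-0.904, 0.272, -0.329], [0.256, 0.962, 0.093], [0.342, 0.0, -0.94]]
ft_force: [1.1, -1.0, 0.1]
grip_width: 0.002
finger_force: 0.6
```

Request:
play_rows --increments '[[[0.0005,0,0.0002,0,0,0,0],[0.0009,0,0.0003,0,0,0,0],[0.0009,0,0.0003,0,0,0,0]]]'

```text
time_s: 17.02
position: [0.343, -0.012, 0.061]
orientation: [[-0.904, 0.272, -0.329], [0.256, 0.962, 0.093], [0.342, 0.0, -0.94]]
ft_force: [0.4, 0.4, 0.4]
grip_width: -0.002
finger_force: 0.0
```

```bash
python3 rest.py
cat > red.py <<'E'
from h import *
im,d=manip.grab_frame("scene"); hsv=cv2.cvtColor(im,cv2.COLOR_RGB2HSV)
u=np.array([-.9622,.2723]); O=np.array([.4989,-.0556])
m=((hsv[...,0]<6)|(hsv[...,0]>174))&(hsv[...,1]>150)&(hsv[...,2]>130)
for x in (.0497,.0515,.053): print(x,pix("scene",np.r_[O+x*u,.08]))
v,w=np.nonzero(m[185:215,320:350]); print(len(v),(w.mean()+320,v.mean()+185) if len(v) else "")
for a,b in zip(w+320,v+185):
    o,r=ray("scene",a,b); p=o+r*d[b,a]; print(a,b,np.round(p,3),round((p[:2]-O)@u,4))
E
python3 red.py
```

```text
rest 623 [0.1612 0.1708 0.1815] ext~ 0.04938695317977612
17.075 [ 0.3431 -0.012   0.061 ] [-0.2109 -0.2214  0.362 ]
0.0497 [334.69040486 195.23507167]
0.0515 [335.39444228 195.0532103 ]
0.053 [335.98037271 194.90185578]
85 (np.float64(328.63529411764705), np.float64(189.9294117647059))
320 185 [ 0.339 -0.198  0.001] 0.1152
325 185 [ 0.328 -0.19  -0.   ] 0.128
326 185 [ 0.327 -0.187  0.001] 0.1293
327 185 [ 0.323 -0.188 -0.001] 0.1335
328 185 [ 0.323 -0.184  0.001] 0.1341
331 185 [ 0.32  -0.176  0.002] 0.1397
320 186 [ 0.343 -0.194  0.001] 0.1126
321 186 [ 0.342 -0.191  0.002] 0.114
322 186 [ 0.341 -0.188  0.002] 0.1158
327 186 [ 0.329 -0.182  0.   ] 0.1294
328 186 [ 0.327 -0.18   0.001] 0.1312
330 186 [ 0.322 -0.177  0.   ] 0.1369
331 186 [ 0.322 -0.174  0.001] 0.138
320 187 [ 0.348 -0.189  0.002] 0.1093
322 187 [ 0.345 -0.185  0.002] 0.1132
323 187 [ 0.344 -0.182  0.003] 0.1147
326 187 [ 0.335 -0.18   0.001] 0.1242
329 187 [ 0.33  -0.174  0.001] 0.1306
330 187 [ 0.328 -0.171  0.002] 0.1326
332 187 [ 0.324 -0.168  0.001] 0.1375
320 188 [ 0.35  -0.186  0.001] 0.1073
321 188 [ 0.349 -0
[... 1703 characters left out ...]
.156 -0.001] 0.1218
331 192 [ 0.346 -0.151  0.002] 0.1211
332 192 [ 0.343 -0.15   0.001] 0.1245
320 193 [ 0.368 -0.169 -0.   ] 0.0953
325 193 [ 0.359 -0.16   0.   ] 0.1066
326 193 [ 0.357 -0.158  0.   ] 0.1088
327 193 [ 0.354 -0.157 -0.001] 0.1119
328 193 [ 0.355 -0.152  0.002] 0.1119
320 194 [ 0.373 -0.164  0.001] 0.092
321 194 [ 0.371 -0.162  0.001] 0.0942
322 194 [ 0.368 -0.161  0.   ] 0.0971
323 194 [ 0.368 -0.158  0.002] 0.0982
324 194 [ 0.365 -0.157  0.001] 0.1013
335 196 [ 0.454 -0.039  0.081] 0.0481
336 196 [ 0.451 -0.038  0.08 ] 0.051
334 197 [ 0.456 -0.04   0.078] 0.046
335 197 [ 0.454 -0.038  0.078] 0.0481
336 197 [ 0.452 -0.037  0.078] 0.0501
337 197 [ 0.449 -0.037  0.077] 0.0534
```

The depth shows red pixels at z≈0.080 in the collar hole, so the button has popped. I back off and lift.

Request:
play_rows --increments '[[[-0.0075,0,-0.0027,0,0,0,0],[-0.015,0,-0.0054,0,0,0,0],[-0.001,0,-0.043,0,0,0,0],[0.012,0,-0.08,0,0,0,0],[0.012,0,-0.1,0,0,0,0]]]'

```text
time_s: 17.75
position: [0.3662, -0.0184, 0.1609]
orientation: [[-0.905, 0.272, -0.327], [0.256, 0.962, 0.093], [0.34, 0.0, -0.941]]
ft_force: [0.3, -0.3, 0.0]
grip_width: -0.001
finger_force: 0.0
```

Request:
play_rows --increments '[[[0,0,0,0,0,0,0],[0,0,0,0,0,0,0]]]'

```text
time_s: 18.0
position: [0.3649, -0.0182, 0.1576]
orientation: [[-0.904, 0.272, -0.331], [0.256, 0.962, 0.093], [0.344, -0.0, -0.939]]
ft_force: [0.1, -0.1, 0.3]
grip_width: 0.004
finger_force: 0.0
```

```bash
python3 rest.py; python3 red.py | grep -E "0\.0(7[5-9]|8[0-9])"
python3 - <<'E'
from h import *
im,_=manip.grab_frame("scene")
cv2.imwrite("pics/s6.png",cv2.resize(im[130:280,250:410,::-1],None,fx=4,fy=4,interpolation=cv2.INTER_CUBIC))
E
```

```text
rest 617 [0.1614 0.1708 0.1813] ext~ 0.04937031443459994
18.05 [ 0.3647 -0.0182  0.1577] [0.5293 0.0701 0.4681]
335 196 [ 0.454 -0.039  0.081] 0.0481
334 197 [ 0.455 -0.04   0.078] 0.0461
335 197 [ 0.455 -0.038  0.079] 0.0475
336 197 [ 0.452 -0.037  0.078] 0.0501
337 197 [ 0.45  -0.036  0.078] 0.0523
```

View pics/s6.png

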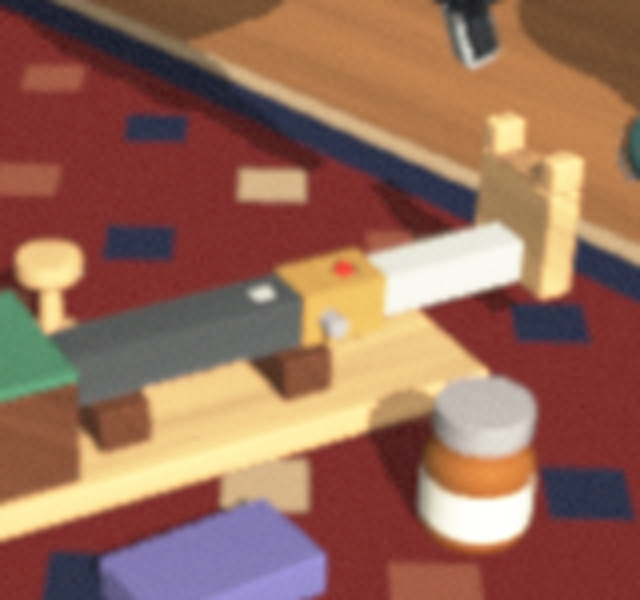

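The crop shows the red button standing in the collar hole at (344,269), with the arm clear and the bystanders in place. I'll check the button's height numerically before handing in.

Run:
```python
from h import *
def redz(im,d,n,box):
    h=cv2.cvtColor(im,cv2.COLOR_RGB2HSV); v0,v1,u0,u1=box
    m=((h[...,0]<7)|(h[...,0]>173))&(h[...,1]>170)&(h[...,2]>150)
    P=[]
    for v in range(v0,v1):
        for u in range(u0,u1):
            o,r=ray(n,u,v); p=o+r*d[v,u]
            if m[v,u] and p[2]>.07: P.append([u,v,*p])
    P=np.array(P); print(n,len(P),P.mean(0).round(3) if len(P) else "", P[:,4].max().round(4) if len(P) else "")
d0=np.load("pics/top0d.npy"); redz(cv2.imread("pics/top0.png")[:,:,::-1].copy(),d0,"top",(244,260,282,298))
for _ in range(3): redz(*manip.grab_frame("top"),"top",(272,290,274,292))
redz(cv2.imread("pics/scene0.png")[:,:,::-1].copy(),np.load("pics/scene0d.npy"),"scene",(195,210,308,325))
for _ in range(3): redz(*manip.grab_frame("scene"),"scene",(190,203,328,345))
```

```text
top 28 [ 2.90036e+02  2.51393e+02  4.97000e-01 -5.50000e-02  7.90000e-02] 0.084
top 0  
top 0  
top 0  
scene 12 [ 3.16333e+02  2.02250e+02  5.49000e-01 -1.00000e-03  1.20000e-01] 0.5886
scene 9 [ 3.35444e+02  1.96667e+02  4.53000e-01 -3.80000e-02  7.90000e-02] 0.0812
scene 10 [ 3.355e+02  1.968e+02  4.530e-01 -3.800e-02  7.900e-02] 0.0803
scene 10 [ 3.355e+02  1.968e+02  4.530e-01 -3.800e-02  7.800e-02] 0.0807
```

```bash
python3 -c "
from station import manip
print(manip.close_job())"
```

```text
the job is handed in; nothing more can be done
None
```

The button is up through the brass collar's hole (depth reads about 80 mm) with the neck rest about 50 mm out, the arm is clear, and I handed the job in at about 18 s; no verdict came back.

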